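# Swing the loaded custard crate over the waiting crate and settle it there

## Task

The full crate hangs on the swing-arm carrier, which runs freely on its post: push it by its bumper pads until it is right above the other crate on the bench, square with it and ready to be lowered on, and leave it standing there at rest with your hand off for some five seconds. Use a light hand: do not shove, knock, lean on or hurry the crate, do not let the carrier run against its stops at either end, do not touch the custards in either crate, and leave the other things on the bench where they are.

Things in the scene. Friction and masses are not known exactly. Their poses are not given: they have to be found in the camera images.
- carrier (a joint): Angle of the carrier about the upright axis of its post, rad, growing as the crate moves to the robot's left (clockwise from above); near 0 it points at the robot. Bangs its stops at -0.75 and 0.75. No spring; very free bearing: friction 0.002 N m, damping 0.03 N m s/rad, so once pushed it coasts 10 s and more. Nominal inertia with the full crate 0.71 kg m2; the filling varies.
- crate: The carried crate, slotted blue plastic, 270 mm long (its x axis, along the arm), 250 mm wide (y) and 85 mm high, clamped to the carrier; 1.1 kg plus 2.4 kg of custards. Origin at the centre of its underside, 100 mm above the bench. Solid to the rim, nothing to grip. It is pushed at the soft bumper pads along its two long sides. Two 6 mm steel tines run under it.
- crate_center (a point): Centre of the carried crate's top, level with its rim, 400 mm from the post's axis and 185 mm above the bench.
- stack_center (a point): Centre of the top of the waiting crate, an equal crate (270 x 250 x 85 mm) fixed on the bench, 400 mm from the post's axis and pointing at it, to the robot's right of where the carrier starts. The carried crate belongs right above this point. It is 85 mm above the bench; the carried crate passes 15 mm over it, its tines 8 mm.
- custards: Twelve foil cups of custard, 65 mm across, in a flat insert that fills the top of the carried crate flush with the rim (1 mm above it), all but the 8 mm wide rim. Not to be touched. Origin as the crate's.
- low_custards: The same custards in the waiting crate. Not to be touched. Origin at the centre of that crate's underside, on the bench; its x axis is the crate's length.
- bowl: Bystander: steel bowl, 150 mm across, 70 mm high, at the robot's right. Origin under its centre.
- foil_cups: Bystander: nested stack of empty foil cups, 68 mm across, 90 mm high, at the left. Origin under its centre.
- spatula: Bystander: spatula lying on the bench at the right. Origin at its middle.
- caramel: Bystander: amber jar, 66 mm across, 160 mm high, at the left. Origin under its centre.
- boom_mid (a point): Top middle of the carrier's steel arm, a box 130 mm wide, 180 mm above the bench and 150 mm from the axis of the post (fixed on the far side of the bench, 222 mm high, sleeve 108 mm wide). The line from crate_center through this point, 150 mm farther, meets the axis. Back plate between arm and crate: 236 mm wide, top 190 mm, 253 to 265 mm from the axis.
- pad_left_face (a point): Middle of the outer face of the soft black bumper pad along the crate's left long side (its +y side), 157 mm from the crate's middle line, 142 mm above the bench. The pad, 250 mm long and 74 mm high, stands 32 mm out from the crate (top 179 mm above the bench) and gives up to 18 mm on light springs of 80 N/m, hardly damped: the crate bounces off a still hand.
- pad_right_face (a point): Middle of the outer face of the soft black bumper pad along the crate's right long side (its -y side), 157 mm from the crate's middle line, 142 mm above the bench. The pad, 250 mm long and 74 mm high, stands 32 mm out from the crate (top 179 mm above the bench) and gives up to 18 mm on light springs of 80 N/m, hardly damped: the crate bounces off a still hand.

How it is judged (in metres and radians):
On the way:
1. the carried crate stands at rest right above the waiting crate, untouched, for 4 s (horizontal distance between crate_center and stack_center below 0.03 m and velocity of joint carrier between -0.02 and 0.02 rad/s and contact force between each of the fingers, the arm and crate below 0.3 N), for 4 s.
At the end, for the whole second after the job is handed in: The carried crate's centre stands within 30 mm (0.075 rad) of right above the waiting crate's centre, turning slower than 0.02 rad/s, untouched, after 4 s of standing so (horizontal distance between crate_center and stack_center below 0.03 m and velocity of joint carrier between -0.02 and 0.02 rad/s).
It fails at once if the carrier runs against a stop (beyond 0.70 rad either way) (value of joint carrier above 0.7 rad or value of joint carrier below -0.7 rad).
It fails at once if the carrier is swung faster than 0.6 rad/s (0.24 m/s at the crate) (velocity of joint carrier above 0.6 rad/s or velocity of joint carrier below -0.6 rad/s).
It fails at once if the crate or its pads are pushed, leant on or knocked with more than 10 N (contact force between any of the fingers, the arm and crate above 10 N).
It fails at once if the custards are touched (contact force between any of the fingers, the arm and custards above 1 N or contact force between any of the fingers, the arm and low_custards above 1 N).
It fails at once if a bystander is moved by more than 30 mm (distance of any of bowl, foil_cups, spatula, caramel from where it was at the start of the episode above 0.03 m).
It also fails if it takes over 43 s, if anything falls off the work surface, if the arm or the gripper's body presses on something with over 40 N, if the wrist force passes 120 N, or if a joint passes its speed limit or range.

## Robot

A 6-joint arm with a two-finger parallel gripper is mounted at the origin on the work surface. World frame = base frame: x ahead of the robot, y to its left, z up, the work surface at z = 0. Lengths are in m, angles in degrees, forces in N, time in s.
With the tool pointing down it reaches from about 0.3 to 0.75 m from the base axis. Payload 8.5 kg.
Tool frame: the origin (TCP) lies between the finger pads; the fingertips stand 11 mm ahead of it and the grasp point (between the pads) lies 8 mm behind it; z points along the fingers, y is the line along which they close (so a half turn about z gives the same grasp; the last joint's range is limited). The gripper opens to 88 mm and grips with 3 to 60 N. Pads are 18 mm wide; open, the fingers measure 123 mm over their backs; the gripper's body (75 mm by 187 mm) begins 45 mm behind the grasp point.
Start: joints at [58.482, 21.807, 74.336, -0, 83.858, -12.336], TCP at [0.181, 0.519, 0.25] pointing down, gripper open.
Joint ranges: [-178.18, 178.18], [-50.72, 133.34], [12.68, 142.11], [-81.47, 261.47], [9.98, 163.14], [-165.26, 165.26]. Speed limits (degrees/s): [136.94, 136.94, 180, 180, 180, 180].

## Interface

Orientations are given as [roll, pitch, yaw] about the fixed x, y, z axes, in that order (R = Rz(yaw) Ry(pitch) Rx(roll)).
In Python, from station import manip gives the robot as it stands.
- The arm moves only by the tool servo_tool, never from a script. Its argument "series" is a list of rows, each a list of 3 entries, a list of its own where there are three numbers: the turn, a rotation vector about the tool's x, y, z in rad, then the shift along the tool's x, y, z in mm, then the closure, from 0 (fully open) to 1 (shut). A call has exactly 8 rows; each row shifts and turns the commanded pose from where the row before left it, along the tool's axes as they then stand; what a row does not reach is not made up. A row lasts 1/8 s, in which the tool goes at most 62.5 mm and 10.7 degrees, less where a joint would pass 70% of its speed; a pose out of reach is approached as far as the arm can. A call is refused whole if a number of a shift passes 62.5 or a number of a turn 0.188, either way. A call with a gripper value outside its range is refused whole. The fingers move at their own pace and stop on an object; "squeeze" is the grip in N (left out, the last holds). Time passes only in rows, so rows that do not move let the fingers close, or fill a call up. It gives the time, the measured TCP pose, the force, the opening and the grip force at its end, in the units of the state.
- manip.get_obs(): the state, without advancing time (a new reading comes with each control period).
- manip.grab_frame(name): name is "scene" or "top" or "wrist"; returns a dict with "img" (480x640x3 uint8, red, green, blue), "depth" (480x640 float32, m along the optical axis (not along the pixel's ray), 0 where there is no reading), "camera_matrix" (3x3 intrinsics, pixels), "xyz" and "rotation" of the camera in the world. Camera axes: x right, y down, z forward; pixel columns grow to the right and rows downward; lengths in m; the calibration is good to about 2 mm. A picture is of the moment at which its call begins.
- manip.close_job(): hands the job in; it is judged then, once.
The state is a dict: "t": time; "joint_positions": joint angles; "qvel": joint speeds; "effort": joint torques, N m; "eef_pos": TCP position; "tool_rot": TCP orientation; "force": force on the tool from outside, world axes, zero at the start; "ft_torque": the same for the moment, N m; "grip_width": finger opening in m; "finger_force": force on a finger pad.
Only numpy, scipy, OpenCV 4.12 (cv2) and the standard library are available. Lean on these libraries where they do the work, as an engineer would, in place of code of your own. Each camera call takes 0.05 s, during which the arm holds its last target. There are 200 camera calls.

## Working session

There is one attempt and no reset: what is moved stays moved. The work goes in short steps, Python scripts to look and compute and a tool call to move; the robot and the scene stay as the last step left them, time stands still between calls to the robot, and variables do not carry over. Pictures are saved under pics/ and viewed, at most 10 in all, crops included, and the job is handed in when it is done.

Besides the shell and the picture viewer there is one more tool, called after ">>>" as name([rows], argument=value, ...), one row to a line, values as JSON. servo_tool: Moves the arm, as the interface text tells. Its arguments: {"type":"object","properties":{"series":{"type":"array","items":{"type":"array"}},"squeeze":{"type":"number"}},"required":["series"]}

```bash
mkdir -p pics; python3 - <<'E'
from station import manip
import cv2,numpy as np
o=manip.get_obs();print(o)
for n in("scene","top"):
    f=manip.grab_frame(n);cv2.imwrite(f"pics/{n}0.png",f["img"][:,:,::-1]);np.savez(f"{n}0.npz",**f)
    print(n,f["camera_matrix"],f["xyz"],f["rotation"])
E
```

```text
{'t': 0.0, 'joint_positions': array([ 5.84808603e+01,  2.18405551e+01,  7.43847445e+01, -1.32736254e-03,
        8.38571343e+01, -1.23360691e+01]), 'qvel': array([-0.02427925, -0.01696795, -0.07888334, -0.05265988,  0.08706491,
       -0.03941551]), 'effort': array([-3.63426061e-04, -4.37932384e+01, -2.24557990e+01,  7.13649904e-02,
        3.52494582e-02, -1.29780742e-04]), 'eef_pos': array([0.18059184, 0.51922621, 0.24914189]), 'tool_rot': array([-1.79919187e+02, -1.63225516e-02,  1.60817061e+02]), 'force': array([-0.836347  ,  1.19626672,  0.0108336 ]), 'ft_torque': array([-0.00137571,  0.01038116,  0.01534914]), 'finger_force': 0.0, 'grip_width': 0.08817895366520234}
scene [[466.81533277   0.         317.38040986]
 [  0.         466.81533277 241.3235577 ]
 [  0.           0.           1.        ]] [ 1.42803637 -0.83185502  1.20725828] [-131.77727728   -0.66877376   45.05361821]
top [[554.54385993   0.         307.57891085]
 [  0.         554.54385993 237.61405967]
 [  0.           0.           1.        ]] [0.41875932 0.03156987 1.8012404 ] [-173.06970224   -1.00555933  -89.87389682]
```

View pics/top0.png

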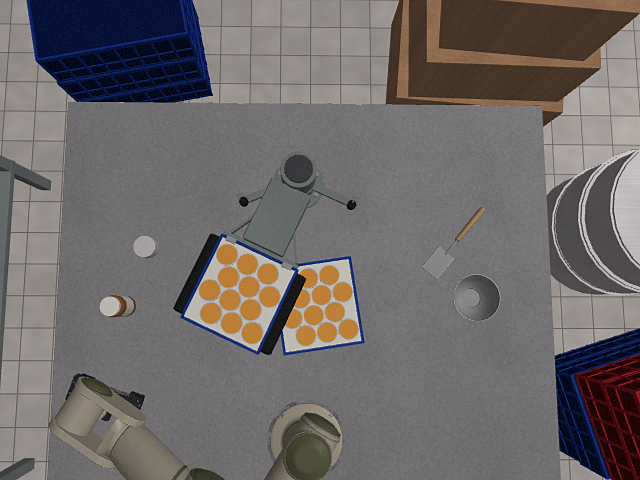

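View pics/scene0.png

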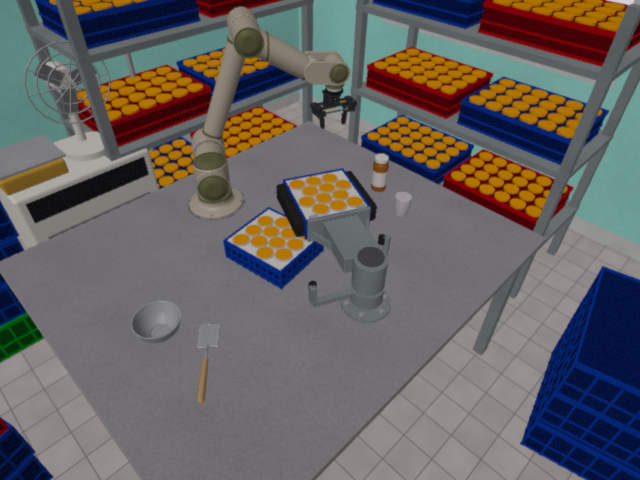

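The top view shows the carried crate around (243,293), the waiting crate partly hidden around (320,305), and the post top at (298,168). The gripper is at (105,390), on the crate's left, which is the side to push. The scene view agrees: the jar and cups stand farther left of the crate.

```bash
cat > h.py <<'E'
import numpy as np,cv2
from scipy.spatial.transform import Rotation as R
def cloud(f):
    K=f["camera_matrix"];d=f["depth"];v,u=np.indices(d.shape)
    c=np.stack([(u-K[0,2])/K[0,0]*d,(v-K[1,2])/K[1,1]*d,d],-1)
    return c@R.from_euler('xyz',f["rotation"],degrees=True).as_matrix().T+f["xyz"]
def ray(f,px,z):
    K=f["camera_matrix"];p=np.atleast_2d(px).astype(float)
    d=np.c_[(p-[K[0,2],K[1,2]])/[K[0,0],K[1,1]],np.ones(len(p))]@R.from_euler('xyz',f["rotation"],degrees=True).as_matrix().T
    return f["xyz"]+d*((z-f["xyz"][2])/d[:,2:])
def orange(f):
    h=cv2.cvtColor(np.ascontiguousarray(f["img"]),cv2.COLOR_RGB2HSV)
    return cv2.inRange(h,(8,150,120),(25,255,255))>0
def cups(f,zlo,zhi,amin=0):
    P=cloud(f);m=orange(f)&(P[...,2]>zlo)&(P[...,2]<zhi)&(np.abs(P[...,1])<.5)&(P[...,0]<.9)&(P[...,0]>.2)
    m=cv2.erode(m.astype(np.uint8),np.ones((3,3)))
    n,l,s,c=cv2.connectedComponentsWithStats(m)
    return [(c[i],s[i,4],np.median(P[...,2][l==i])) for i in range(1,n) if s[i,4]>20]
E
python3 - <<'E'
from h import *
np.set_printoptions(precision=4,suppress=True)
for n in("top","scene"):
    f=dict(np.load(n+"0.npz"))
    for nm,lo,hi in(("car",.15,.22),("low",.05,.12)):
        cs=cups(f,lo,hi); z=np.median([c[2] for c in cs]);p=ray(f,[c[0] for c in cs],z)
        print(n,nm,len(cs),z,p.mean(0));print(np.c_[p[:,:2],[c[1] for c in cs]].tolist() if nm=="low" else cv2.minAreaRect(p[:,:2].astype(np.float32)))
    P=cloud(f); m=(P[...,2]>.215)&(P[...,2]<.23)&(P[...,0]>.6)&(P[...,0]<1.0)&(abs(P[...,1])<.3)
    print("post",m.sum(),P[m].mean(0),np.ptp(P[m],axis=0))
    for nm,px in dict(jar=(112,306),cup=(144,246)).items():
        if n=="top":print(nm,P[px[1],px[0]])
E
```

```text
top car 12 0.18705313456064432 [0.4525 0.2019 0.1871]
((0.4524305462837219, 0.20188236236572266), (0.16518725454807281, 0.17368420958518982), 64.98841857910156)
top low 11 0.08686337472465588 [ 0.4126 -0.038   0.0869]
[[0.5117903749631925, -0.06281123093973481, 190.0], [0.5033947368716712, -0.003916633408610509, 145.0], [0.4593604036690363, -0.10504817959500085, 180.0], [0.45193566444027955, -0.03945346587333189, 189.0], [0.43639246826643285, 0.017822178959180306, 117.0], [0.39792657108043716, -0.0805207694438328, 188.0], [0.38981739079504824, -0.01648263080657194, 200.0], [0.37594999780314803, 0.04361293540608953, 138.0], [0.3474209956309173, -0.12223313750572229, 207.0], [0.33717053528268204, -0.056830594718576634, 207.0], [0.32731566536861656, 0.008116245216175304, 208.0]]
post 627 [0.8138 0.0317 0.2221] [0.0827 0.0875 0.0148]
jar [0.4147 0.5733 0.1618]
cup [0.5989 0.5078 0.087 ]
scene car 12 0.18616306964211138 [0.4521 0.1988 0.1862]
((0.4515674114227295, 0.1997196078300476), (0.167663112282753, 0.1728285700082779), 65.64859008789062)
scene low 11 0.08657379410651456 [ 0.4124 -0.0404  0.0866]
[[0.3264184752892183, 0.004669072081704417, 61.0], [0.3779385324677733, 0.04474144148156256, 59.0], [0.3372764104523758, -0.06001764092133244, 69.0], [0.387811492139742, -0.01916097280878437, 65.0], [0.439067202001692, 0.019021643413799194, 59.0], [0.3472574972580884, -0.126599800762479, 69.0], [0.39877011230462145, -0.084960308227777, 76.0], [0.44955632084881625, -0.043518180430057396, 74.0], [0.5016969735277463, -0.0029072576413533557, 79.0], [0.4597432180990051, -0.10880797843618051, 87.0], [0.5111934006406741, -0.06672885849406707, 83.0]]
post 425 [0.8181 0.0248 0.2211] [0.0831 0.0809 0.0125]
```

>>> servo_tool([
  [[0, 0, 0.188], [0, 0, 0], 1],
  [[0, 0, 0.188], [0, 0, 0], 1],
  [[0, 0, 0.188], [0, 0, 0], 1],
  [[0, 0, 0.188], [0, 0, 0], 1],
  [[0, 0, 0.188], [0, 0, 0], 1],
  [[0, 0, 0.188], [0, 0, 0], 1],
  [[0, 0, 0.188], [0, 0, 0], 1],
  [[0, 0, 0.18], [0, 0, 0], 1],
], squeeze=5)

```text
t: 1.1
eef_pos: [0.1806, 0.5193, 0.2494]
tool_rot: [-180.0, 0.0, 75.0]
force: [-0.2, 0.1, 0.5]
grip_width: 0.0104
finger_force: 0.0
```

```bash
cat >> h.py <<'E'
POST=np.array([.8145,.0300]); LOW=np.array([.4203,-.0278])
def theta(f):  # carrier angle from the cup centroid (top camera)
    cs=cups(f,.15,.22); p=ray(f,[c[0] for c in cs],.1865)[:,:2]; c=p.mean(0)
    return len(cs),np.arctan2(c[1]-POST[1],POST[0]-c[0]),c
TL=np.arctan2(LOW[1]-POST[1],POST[0]-LOW[0])
def toolshift(o,tgt):  # mm along the tool's axes
    return R.from_euler('xyz',o["tool_rot"],degrees=True).inv().apply(np.array(tgt)-o["eef_pos"])*1000
def hand(th,off,z,rad=.4): # point beside the crate, off = along +theta from the midline
    return [*(POST+rad*np.array([-np.cos(th),np.sin(th)])+off*np.array([np.sin(th),np.cos(th)])),z]
E
python3 - <<'E'
from h import *
from station import manip
o=manip.get_obs();print(o["eef_pos"],o["tool_rot"],o["grip_width"],TL)
f=manip.grab_frame("top");n,th,c=theta(f);print(n,th,c,np.hypot(*(c-POST)))
t=hand(th,.157+.035,.25);print(t,toolshift(o,t), "yaw want",90-np.degrees(th))
E
```

```text
[0.18062936 0.51932532 0.24938652] [-1.79987671e+02  4.75666212e-02  7.49607227e+01] 0.010373446802853143 -0.14558864652406334
12 0.4431771792712009 [0.4525515  0.20180526] 0.40065417236482914
[np.float64(0.5354743535927262), np.float64(0.37497635954801756), 0.25] [-47.32965894 380.14660225  -0.65599247] yaw want 64.6078180512475
```

>>> servo_tool([
  [[0, 0, 0.18], [0, 0, 0], 1],
  [[0, 0, 0], [7, 54.7, 0], 1],
  [[0, 0, 0], [7, 54.7, 0], 1],
  [[0, 0, 0], [7.5, 54.7, 0], 1],
  [[0, 0, 0], [0, 54.7, 26], 1],
  [[0, 0, 0], [0, 54.7, 26], 1],
  [[0, 0, 0], [0, 54.7, 26], 1],
  [[0, 0, 0], [0, 54.7, 26], 1],
])

```text
t: 2.15
eef_pos: [0.5382, 0.3761, 0.1446]
tool_rot: [-180.0, 0.0, 65.2]
force: [-0.5, 0.9, 0.0]
grip_width: 0.0003
finger_force: 0.0
```

```bash
python3 - <<'E'
from h import *
from station import manip
o=manip.get_obs();print(o["t"],o["eef_pos"],o["tool_rot"],o["grip_width"],o["force"])
f=manip.grab_frame("top");n,th,c=theta(f);print(n,th,c)
t=hand(.443,.157,.146);print(toolshift(o,t))
f=manip.grab_frame("wrist");f2=manip.grab_frame("scene")
cv2.imwrite("pics/w1.png",np.hstack([cv2.resize(f["img"],(400,300)),cv2.resize(f2["img"][100:340,150:470],(400,300))])[:,:,::-1])
E
```

```text
2.15 [0.53822856 0.37605449 0.14460637] [-1.79976312e+02  1.78468539e-02  6.51573911e+01] 0.0003247429497866351 [-0.53417246  0.85667481  0.04618725]
12 0.44287077655618323 [0.45293303 0.20148844]
[-37.20490769  -2.41116881  -1.38104384]
```

View pics/w1.png

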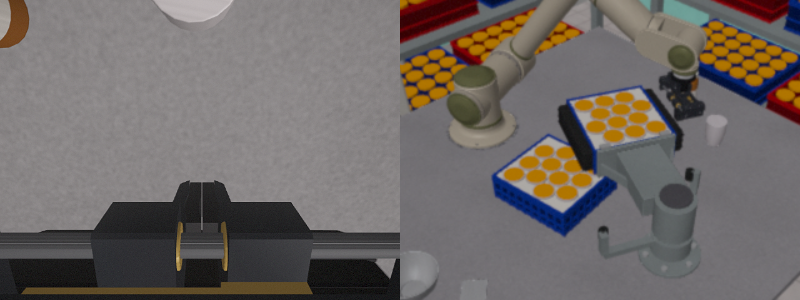

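Wrist view: the fingers are closed over bare bench, with the cups at (195,10) and the jar at (10,25) clear. Scene crop: the hand stands beside the left pad, around (680,110). Next is a gentle push at constant hand speed.

>>> servo_tool([
  [[0, 0, 0], [-6, -2, 0], 1],
  [[0, 0, 0], [-5, 0, 0], 1],
  [[0, 0, 0], [-4, 0, 0], 1],
  [[0, 0, 0], [-3.2, 0, 0], 1],
  [[0, 0, 0], [-3.2, 0, 0], 1],
  [[0, 0, 0], [-3.2, 0, 0], 1],
  [[0, 0, 0], [-3.2, 0, 0], 1],
  [[0, 0, 0], [-3.2, 0, 0], 1],
])

```text
t: 3.3
eef_pos: [0.5218, 0.3496, 0.1457]
tool_rot: [-180.0, 0.0, 65.0]
force: [-0.1, 0.1, 0.4]
grip_width: 0.0004
finger_force: 0.0
```

```bash
cat > m.py <<'E'
from h import *
from station import manip
import sys
T=[]
for i in range(int(sys.argv[1])):
    t=manip.get_obs()["t"];n,th,c=theta(manip.grab_frame("top"));T.append((t,th));print(round(t,3),n,round(th,4))
o=manip.get_obs();print(o["t"],o["eef_pos"],o["tool_rot"][2],o["force"])
t=hand(th,.157,.146);print("to left face",toolshift(o,t).round(1),"to right face",toolshift(o,hand(th,-.157,.146)).round(1))
if len(T)>2:print("speed",np.polyfit(*np.array(T).T,1)[0])
E
python3 m.py 1
```

```text
3.3 12 0.4397
3.35 [0.52170852 0.34935774 0.14575631] 64.98197238307263 [-0.21469436  0.22466852  0.91347685]
to left face [-7.3  0.9 -0.2] to right face [-3.213e+02 -1.000e-01 -2.000e-01]
```

>>> servo_tool([
  [[0, 0, 0], [-3.2, 0, 0], 1],
  [[0, 0, 0], [-3.2, 0, 0], 1],
  [[0, 0, 0], [-3.2, 0, 0], 1],
  [[0, 0, 0], [-3.2, 0, 0], 1],
  [[0, 0, 0], [-3.2, 0, 0], 1],
  [[0, 0, 0], [-3.2, 0, 0], 1],
  [[0, 0, 0], [-3.2, 0, 0], 1],
  [[0, 0, 0], [-2, 0, 0], 1],
])

```text
t: 4.35
eef_pos: [0.5115, 0.3274, 0.1458]
tool_rot: [180.0, 0.0, 65.0]
force: [-0.2, 0.1, -0.1]
grip_width: 0.0006
finger_force: 0.0
```

```bash
python3 m.py 4
```

```text
4.35 12 0.3681
4.4 12 0.3624
4.45 12 0.3565
4.5 12 0.3502
4.55 [0.51159253 0.32769655 0.14577378] 64.9886240731561 [ 0.22620882  0.10500747 -0.58211854]
to left face [-19.8 -11.7  -0.2] to right face [-3.326e+02  1.540e+01 -2.000e-01]
speed -0.1190544393333697
```

>>> servo_tool([
  [[0, 0, 0], [3, 0, -47], 1],
  [[0, 0, 0], [-3, 0, -47], 1],
  [[0, 0, 0], [-62, 18, 0], 1],
  [[0, 0, 0], [-62, 18, 0], 1],
  [[0, 0, 0], [-62, 18, 0], 1],
  [[0, 0, 0], [-62, 18, 0], 1],
  [[0, 0, 0], [-62, 18, 0], 1],
  [[0, 0, 0], [-62, 18, 0], 1],
])

```text
t: 5.55
eef_pos: [0.4535, -0.0447, 0.24]
tool_rot: [180.0, -0.0, 65.0]
force: [1.2, 0.0, 0.9]
grip_width: 0.0004
finger_force: 0.0
```

>>> servo_tool([
  [[0, 0, 0], [-62, 20, 0], 1],
  [[0, 0, 0], [-62, 20, 0], 1],
  [[0, 0, -0.1415], [0, 0, 0], 1],
  [[0, 0, -0.1415], [0, 0, 23.5], 1],
  [[0, 0, -0.1415], [0, 0, 23.5], 1],
  [[0, 0, -0.1415], [0, 0, 23.5], 1],
  [[0, 0, 0], [0, 0, 23.5], 1],
  [[0, 0, 0], [0, 0, 0], 1],
])

```text
t: 6.55
eef_pos: [0.4381, -0.1666, 0.1448]
tool_rot: [-179.9, -0.1, 97.4]
force: [0.6, -0.1, 0.5]
grip_width: 0.0007
finger_force: 0.0
```

```bash
python3 m.py 4; python3 - <<'E'
from h import *
from station import manip
o=manip.get_obs();print(toolshift(o,hand(-.11,-.157,.146)))
E
```

```text
6.55 12 0.1174
6.6 12 0.1129
6.65 12 0.1071
6.7 12 0.102
6.75 [ 0.43894966 -0.16716668  0.14673156] 97.41957713725523 [ 0.08600587 -0.08514982  0.0269433 ]
to left face [3.916e+02 4.460e+01 3.000e-01] to right face [ 86.  -27.5   0.6]
speed -0.10394260160656321
[-2.15195436 -5.11873914  0.72754631]
```

>>> servo_tool([
  [[0, 0, 0], [2.5, -3, 0], 1],
  [[0, 0, 0], [2.5, -2, 0], 1],
  [[0, 0, 0], [0, 0, 0], 1],
  [[0, 0, 0], [0, 0, 0], 1],
  [[0, 0, 0], [0, 0, 0], 1],
  [[0, 0, 0], [0, 0, 0], 1],
  [[0, 0, 0], [0, 0, 0], 1],
  [[0, 0, 0], [0, 0, 0], 1],
])

```text
t: 7.75
eef_pos: [0.433, -0.1626, 0.1457]
tool_rot: [-180.0, 0.0, 97.4]
force: [-0.4, -1.0, 0.3]
grip_width: 0.0003
finger_force: 0.0
```

```bash
python3 m.py 4
```

```text
7.75 12 -0.0043
7.8 12 -0.0085
7.85 12 -0.0127
7.9 12 -0.017
7.95 [ 0.43295071 -0.16260287  0.14575564] 97.42178310588424 [0.11471208 1.24531642 0.5167196 ]
to left face [ 3.426e+02  2.340e+01 -2.000e-01] to right face [ 30.6 -11.9  -0.2]
speed -0.08436406825453664
```

>>> servo_tool([
  [[0, 0, 0], [-2.2, 0, 0], 1],
  [[0, 0, 0], [-2.2, 0, 0], 1],
  [[0, 0, 0], [-2.2, 0, 0], 1],
  [[0, 0, 0], [-2.2, 0, 0], 1],
  [[0, 0, 0], [-2.2, 0, 0], 1],
  [[0, 0, 0], [-2.2, 0, 0], 1],
  [[0, 0, 0], [-2.1, 0, 0], 1],
  [[0, 0, 0], [-2.1, 0, 0], 1],
])

```text
t: 8.95
eef_pos: [0.4352, -0.18, 0.1458]
tool_rot: [180.0, 0.0, 97.4]
force: [0.3, 0.1, 0.1]
grip_width: 0.0006
finger_force: 0.1
```

>>> servo_tool([
  [[0, 0, 0], [-2.1, 0, 0], 1],
  [[0, 0, 0], [-2.1, 0, 0], 1],
  [[0, 0, 0], [-2.1, 0, 0], 1],
  [[0, 0, 0], [-2.1, 0, 0], 1],
  [[0, 0, 0], [-2.1, 0, 0], 1],
  [[0, 0, 0], [-2.1, 0, 0], 1],
  [[0, 0, 0], [-2.1, 0, 0], 1],
  [[0, 0, 0], [-2.1, 0, 0], 1],
])

```text
t: 9.95
eef_pos: [0.4374, -0.1967, 0.1458]
tool_rot: [180.0, 0.0, 97.4]
force: [-1.0, -0.5, -0.5]
grip_width: 0.0005
finger_force: 0.0
```

```bash
python3 m.py 4
```

```text
9.95 11 -0.0868
10.0 11 -0.0865
10.05 11 -0.0864
10.1 11 -0.0869
10.15 [ 0.43733205 -0.19653831  0.14574558] 97.41594572276426 [ 0.41537018 -0.47066386  0.60231253]
to left face [ 3.498e+02  1.030e+01 -3.000e-01] to right face [36.1 -3.1 -0.3]
speed -0.00025183014166854835
```

>>> servo_tool([
  [[0, 0, 0], [-20, 0, 0], 1],
  [[0, 0, 0], [-30, 0, 0], 1],
  [[0, 0, 0], [-40, 0, 0], 1],
  [[0, 0, 0], [-40, 0, 0], 1],
  [[0, 0, 0], [0, 0, 0], 1],
  [[0, 0, 0], [0, 0, 0], 1],
  [[0, 0, 0], [0, 0, 0], 1],
  [[0, 0, 0], [0, 0, 0], 1],
])

```text
t: 11.15
eef_pos: [0.4542, -0.3248, 0.146]
tool_rot: [180.0, 0.0, 97.5]
force: [-0.4, -0.1, 0.3]
grip_width: 0.0004
finger_force: 0.0
```

```bash
python3 m.py 3; python3 - <<'E'
from h import *
from station import manip
f=manip.grab_frame("top");cs=cups(f,.15,.22);p=ray(f,[c[0] for c in cs],.1865);print(np.c_[p[:,:2],[c[1] for c in cs]].round(4).tolist())
cv2.imwrite("pics/t2.png",f["img"][140:400,120:520,::-1])
f=manip.grab_frame("scene");print("scene",theta(f))
E
```

```text
11.15 8 -0.0671
11.2 9 -0.0911
11.25 9 -0.091
11.3 [ 0.45422782 -0.32509893  0.14588547] 97.45055889733092 [ 0.0229714  -0.14739414  1.12167864]
to left face [ 4.779e+02  9.700e+00 -2.000e-01] to right face [ 1.641e+02 -2.500e+00 -1.000e-01]
speed -0.23883291294370249
[[0.5082, -0.0517, 232.0], [0.5008, 0.0144, 228.0], [0.4941, 0.0804, 224.0], [0.4551, -0.0906, 234.0], [0.447, -0.0253, 227.0], [0.4404, 0.0404, 236.0], [0.4083, -0.0787, 25.0], [0.4003, 0.0116, 51.0], [0.3802, 0.0679, 229.0]]
scene (12, np.float64(-0.11291081564530689), array([ 0.41735984, -0.01503295]))
```

View pics/t2.png

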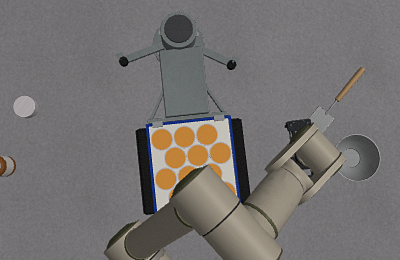

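The top crop shows the carried crate around (200,170), nearly above the waiting crate, with the forearm hiding part of it. The hand is clear at (295,128). It sits about 16 mm short of centre, inside the 30 mm tolerance, so I'll check the residual speed.

>>> servo_tool([
  [[0, 0, 0], [0, 0, 0], 1],
  [[0, 0, 0], [0, 0, 0], 1],
  [[0, 0, 0], [0, 0, 0], 1],
  [[0, 0, 0], [0, 0, 0], 1],
  [[0, 0, 0], [0, 0, 0], 1],
  [[0, 0, 0], [0, 0, 0], 1],
  [[0, 0, 0], [0, 0, 0], 1],
  [[0, 0, 0], [0, 0, 0], 1],
])

```text
t: 12.4
eef_pos: [0.4541, -0.3254, 0.1458]
tool_rot: [-180.0, 0.0, 97.4]
force: [0.3, 0.6, 0.3]
grip_width: 0.0006
finger_force: 0.0
```

```bash
python3 - <<'E'
from h import *
from station import manip
for i in range(3):
    print(manip.get_obs()["t"],theta(manip.grab_frame("scene")))
E
```

```text
12.4 (12, np.float64(-0.11276611530216304), array([ 0.41739934, -0.01497028]))
12.45 (12, np.float64(-0.11283956309001411), array([ 0.41720346, -0.01502202]))
12.5 (12, np.float64(-0.11233923587741275), array([ 0.41712883, -0.01482912]))
```

The crate is at rest, so I'll let it stand the required time.

>>> servo_tool([
  [[0, 0, 0], [0, 0, 0], 1],
  [[0, 0, 0], [0, 0, 0], 1],
  [[0, 0, 0], [0, 0, 0], 1],
  [[0, 0, 0], [0, 0, 0], 1],
  [[0, 0, 0], [0, 0, 0], 1],
  [[0, 0, 0], [0, 0, 0], 1],
  [[0, 0, 0], [0, 0, 0], 1],
  [[0, 0, 0], [0, 0, 0], 1],
])

```text
t: 13.55
eef_pos: [0.4541, -0.3254, 0.1458]
tool_rot: [180.0, 0.0, 97.4]
force: [0.1, 0.5, -0.0]
grip_width: 0.0005
finger_force: 0.0
```

>>> servo_tool([
  [[0, 0, 0], [0, 0, 0], 1],
  [[0, 0, 0], [0, 0, 0], 1],
  [[0, 0, 0], [0, 0, 0], 1],
  [[0, 0, 0], [0, 0, 0], 1],
  [[0, 0, 0], [0, 0, 0], 1],
  [[0, 0, 0], [0, 0, 0], 1],
  [[0, 0, 0], [0, 0, 0], 1],
  [[0, 0, 0], [0, 0, 0], 1],
])

```text
t: 14.55
eef_pos: [0.4541, -0.3254, 0.1458]
tool_rot: [180.0, 0.0, 97.4]
force: [0.7, -0.5, 0.5]
grip_width: 0.0005
finger_force: 0.0
```

>>> servo_tool([
  [[0, 0, 0], [0, 0, 0], 1],
  [[0, 0, 0], [0, 0, 0], 1],
  [[0, 0, 0], [0, 0, 0], 1],
  [[0, 0, 0], [0, 0, 0], 1],
  [[0, 0, 0], [0, 0, 0], 1],
  [[0, 0, 0], [0, 0, 0], 1],
  [[0, 0, 0], [0, 0, 0], 1],
  [[0, 0, 0], [0, 0, 0], 1],
])

```text
t: 15.55
eef_pos: [0.4541, -0.3254, 0.1458]
tool_rot: [-180.0, 0.0, 97.4]
force: [-0.5, 0.8, 0.0]
grip_width: 0.0007
finger_force: 0.0
```

```bash
python3 - <<'E'
from h import *
from station import manip
n,th,c=theta(manip.grab_frame("scene"));print(manip.get_obs()["t"],n,th)
if n==12 and abs(th+.113)<.01: print(manip.close_job())
E
```

```text
15.6 12 -0.11295205615814842
the job is handed in; nothing more can be done
None
```

The job is handed in (verdict not shown): by the cameras the carried crate stood still and untouched for over 5 s, about 16 mm (0.04 rad) short of dead centre over the waiting crate, inside the 30 mm limit.

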